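Hang the blue-handled dipping basket in the drip rail

TASK

At the jeweller's plating bench, pick up the dipping basket with the blue handle and hang it in the drip rail: bring its white glide plate in through the rail's open end and slide it along, fully home against the red end cap, then let go so that it hangs there upright. Leave the red-handled and yellow-handled baskets standing where they are.

Things in the scene. Friction and masses are not known exactly. Their poses are not given: they have to be found in the camera images.
- basket_blue: Dipping basket standing on the table: round wire basket (54 mm dia, 30 mm high) of brass rings, 12 mm stem, white square glide plate 50 x 50 mm spanning heights 80 to 88 mm, and upright blue handle 40 long (x), 16 thick (y), from 112 to 160 mm high. Origin: centre of its underside, z up. 0.1 to 0.25 kg. Fits the rail either way round.
- basket_red: Bystander, same shape as the blue-handled basket but with a red handle and copper rings; origin at the centre of its underside, z up. Stands on the table; leave it.
- basket_yellow: Bystander, same shape as the blue-handled basket but with a yellow handle and steel rings; origin at the centre of its underside, z up. Stands on the table; leave it.
- rail: Fixed rail over a drip tray. Origin on the table below its open end's middle; x along rail to the red end cap (face at 180 mm), z up. Glide channel 66 mm wide inside, heights 130 (ledges the glide rests on) to 152 mm; rail top 156, 74 wide, posts 37 to 47 mm off its middle, tray 12 high. Stem slot 26 wide above and below, so entry only at x=0. Basket fully home: x=155, bottom 50 mm up.

How it is judged:
By the outcome, as a careful person would: the job done as asked, in the order asked, and still so for the second after the job is handed in, with the robot touching nothing.
It also fails if it takes over 43 s, if anything falls off the work surface, if the arm or the gripper's body presses on something with over 40 N, if the wrist force passes 120 N, or if a joint passes its speed limit or range.

ROBOT

A 7-joint arm with a two-finger parallel gripper is mounted at the origin on the work surface. World frame = base frame: x ahead of the robot, y to its left, z up, the work surface at z = 0. Lengths are in m, angles in rad, forces in N, time in s.
With the tool pointing down it reaches from about 0.4 to 0.925 m from the base axis. Payload 4.1 kg.
Tool frame: the origin (TCP) lies midway between the tips of the shut fingers; the grasp point (between the pads) lies 19 mm behind it; x points along the fingers, y is the direction in which the jaws open and shut, and the axes are right-handed (so a half turn about x gives the same grasp; the last joint's range is limited). The gripper opens to 85 mm and grips with 20 to 120 N. Pads are 22 mm wide; open, the fingers measure 114 mm over their backs; the gripper's body (76 mm by 85 mm) begins 54 mm behind the grasp point. The pads swing forward as they close: fully open they stand 13 mm farther back than shut.
Start: joints at [-1.402, 0.398, 0.045, 1.537, -0.019, 1.207, -0.051], TCP at [0.172, 0.627, 0.231] pointing down, gripper open.
Joint ranges: [-2.82, 2.82], [-0.49, 2.23], [-1.37, 1.46], [0, 2.46], [-1.36, 4.5], [0.23, 2], [-2.94, 2.94]. Speed limits (rad/s): [2.57, 2.57, 3.14, 3.14, 3.14, 3.14, 3.14].

INTERFACE

Orientations are given as a rotation vector (axis times angle).
In Python, from station import r, kin, telemetry, grab_frame, calibration gives the robot as it stands. The module is installed in compiled form; this text tells all that it offers. Calls block until the motion is done:
- r.goto(position, orientation): joint-space move of the TCP to a pose.
- r.move_l(position, frame=None, rate=0.15): straight line of the TCP; frame=None keeps the orientation; rate is the mean speed in m/s.
- r.movej(angles): joint-space move.
- r.let_go() and r.close(): open the fingers fully, or close them until they stop; the grip force is fixed at half the most.
- r.pause(seconds).
- kin.inverse_kinematics(position, orientation): joint angles nearest the present ones, or None.
- telemetry.observe(): the state.
- grab_frame(name): name is "scene" or "side" or "wrist"; returns the picture (384x512x3 uint8, blue, green, red); there is no depth.
- calibration(name): a dict with "intrinsics" (3x3 intrinsics, pixels), "rvec" (rotation vector, rad) and "tvec" (3), from world to camera coordinates, as OpenCV has them. Camera axes: x right, y down, z forward; pixel columns grow to the right and rows downward; lengths in m; the calibration is good to about 2 mm. A picture is of the moment at which its call begins: read the wrist's pose just before it. calibration takes no time and is no camera call; for the wrist camera it gives the pose at the moment of the call.
A pose or a line that the arm cannot do raises r.PlanningError and nothing moves.
- r.close_job(): hands the job in, once; it reports no verdict.
The state is a dict: "time_s": time; "joints": joint angles; "dq": joint speeds; "joint_torque": joint torques, N m; "position": TCP position; "orientation": TCP orientation; "force": force on the tool from outside, world axes, zero at the start; "moment": the same for the moment, N m; "opening": opening from 0.0 (shut) to 1.0 (fully open).
Only numpy, scipy, OpenCV 4.12 (cv2) and the standard library are available. Lean on these libraries where they do the work, as an engineer would, in place of code of your own. Each camera call takes 0.05 s, during which the arm holds its last target. There are 200 camera calls.

## Working session

There is one attempt and no reset: what is moved stays moved. The work goes in short steps, each a Python script; the robot and the scene stay as the last script left them, time stands still between calls to the robot, and variables do not carry over. Pictures are saved under pics/ and viewed, about 8 in all and at most 12, crops included, and the job is handed in when it is done.

```bash
mkdir -p pics
python3 - <<'E'
from station import r,kin,telemetry,grab_frame,calibration
import cv2,numpy as np
for n in("scene","side"):
    cv2.imwrite(f"pics/{n}0.png",cv2.resize(grab_frame(n),(800,600)))
    c=calibration(n);R=cv2.Rodrigues(np.array(c["rvec"]))[0];print(n,np.round(-R.T@np.ravel(c["tvec"]),3),np.round(R[2],2))
s=telemetry.observe();print(s["time_s"],s["position"],s["orientation"],s["force"],s["opening"])
E
```

```text
scene [0.757 0.313 0.696] [-0.29 -0.48 -0.83]
side [ 0.312 -0.627  0.523] [ 0.27  0.7  -0.67]
0.1 [0.17181762 0.62629685 0.23033426] [ 0.20871392  1.56070939 -0.21152896] [-0.23655322 -0.25720654  0.6863478 ] 1.000453568973145
```

View pics/scene0.png

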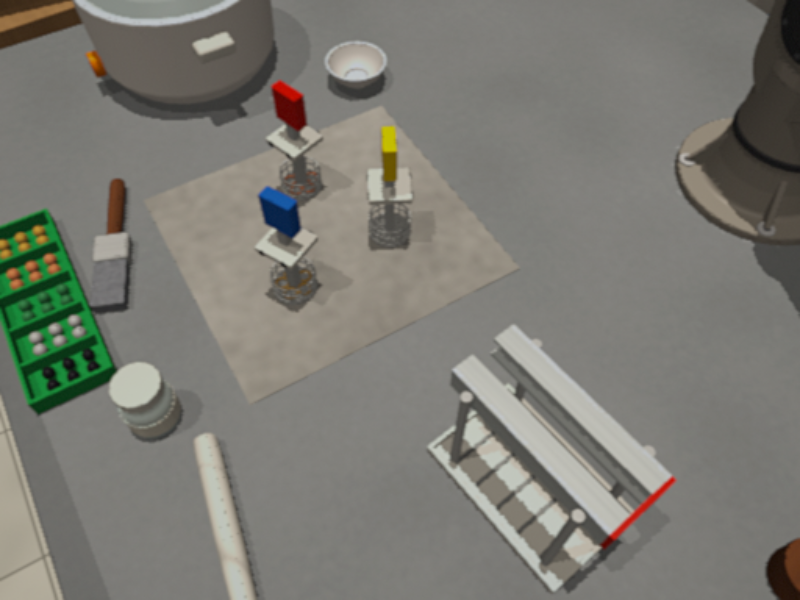

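View pics/side0.png

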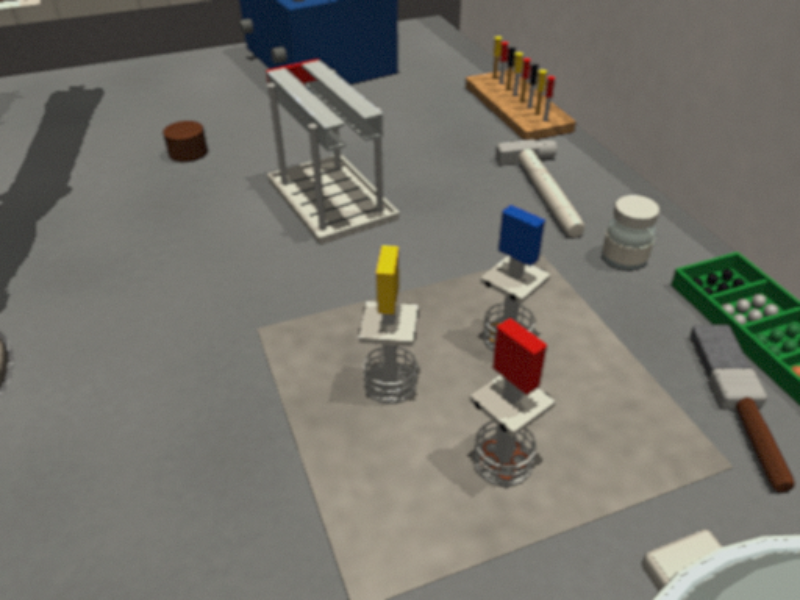

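Scene view: the blue handle is at about (280,212), red at (290,106) and yellow at (390,153). The rail's red cap runs (607,543)–(673,480), and its open end is near (455,370)–(513,327). Next I'll fit poses from both views.

```bash
cat > h.py <<'E'
from station import r,kin,telemetry,grab_frame,calibration
import cv2,numpy as np
from scipy.optimize import minimize,least_squares
from scipy.spatial.transform import Rotation as Ro
def proj(n,P,c=None):
    c=c or calibration(n)
    return cv2.projectPoints(np.array(P,float).reshape(-1,3),np.array(c["rvec"],float),np.array(c["tvec"],float),np.array(c["intrinsics"],float),None)[0][:,0]
def tw(p,P):
    x,y,a=p;P=np.array(P,float);return np.c_[x+P[:,0]*np.cos(a)-P[:,1]*np.sin(a),y+P[:,0]*np.sin(a)+P[:,1]*np.cos(a),P[:,2]]
def unproj(n,uv,z):
    c=calibration(n);K=np.array(c["intrinsics"]);R=cv2.Rodrigues(np.array(c["rvec"],float))[0];t=np.ravel(c["tvec"])
    d=R.T@np.linalg.inv(K)@[*uv,1];o=-R.T@t;return (o+d*(z-o[2])/d[2])[:2]
HUE={"blue":(100,130),"yellow":(22,35),"red":(0,6)}
def mask(im,col,near,rad=45):
    h=cv2.cvtColor(im,cv2.COLOR_BGR2HSV);lo,hi=HUE[col]
    m=cv2.inRange(h,(lo,140,60),(hi,255,255))
    if col=="red":m|=cv2.inRange(h,(174,140,60),(180,255,255))
    z=np.zeros_like(m);cv2.circle(z,tuple(int(v) for v in near),rad,255,-1);return m&z
BOX=[(sx*.02,sy*.008,z) for sx in(-1,1) for sy in(-1,1) for z in(.112,.160)]
def fit(ms,p0,dz=0):
    # ms: list of (name,mask,calib); coarse yaw search then refine IoU
    def cost(p):
        s=0
        for n,m,c in ms:
            q=proj(n,tw(p[:3],np.array(BOX)+[0,0,dz]),c);z=np.zeros_like(m)
            hull=cv2.convexHull(q.astype(np.float32));cv2.fillConvexPoly(z,np.round(hull*16).astype(np.int32),255,shift=4)
            s-=np.count_nonzero(z&m)/max(1,np.count_nonzero(z|m))
        return s
    best=None
    for a in np.arange(0,np.pi,np.pi/8):
        S=np.array([[*p0,a]]*4);S[1,0]+=.01;S[2,1]+=.01;S[3,2]+=.25
        o=minimize(cost,S[0],method="Nelder-Mead",options=dict(initial_simplex=S,xatol=1e-4,fatol=1e-4))
        if best is None or o.fun<best.fun:best=o
    return best.x,-best.fun/len(ms)
E
python3 - <<'E'
from h import *
I={n:grab_frame(n) for n in("scene","side")}
N={"blue":((280,212),(522,235)),"red":((290,106),(519,355)),"yellow":((390,153),(388,280))}
for c,uv in N.items():
    ms=[(n,mask(I[n],c,np.array(p)*.64,30),calibration(n)) for n,p in zip(I,uv)]
    print(c,fit(ms,unproj("scene",np.array(uv[0])*.64,.136)))
# rail rough: from cap and open corners
f=lambda u:unproj("scene",np.array(u)*.64,.156)
A=f((607,543));B=f((673,480));C=f((452,372));D=f((513,326));
print("corners",A,B,C,D,"w",np.linalg.norm(A-B),np.linalg.norm(C-D),"L",np.linalg.norm((A+B-C-D)/2))
d=(A+B-C-D)/2;p=[*((C+D)/2),np.arctan2(d[1],d[0])];print("rail",p)
out=[]
for n,(x,y,w,h) in {"scene":(270,200,170,180),"side":(165,30,100,130)}.items():
    im=I[n][y:y+h,x:x+w];s=600/h if n=="side" else 3;s=min(s,4)
    im=cv2.resize(im,None,fx=s,fy=s,interpolation=cv2.INTER_CUBIC)
    for z in(.156,):
        P=[(0,-.037,z),(0,.037,z),(.18,.037,z),(.18,-.037,z)]
        q=((proj(n,tw(p,P))-[x,y])*s).astype(int);cv2.polylines(im,[q],True,(0,255,0),1)
    print(n,s);out.append(cv2.copyMakeBorder(im,0,560-im.shape[0],0,0,0))if im.shape[0]<=560 else out.append(im)
cv2.imwrite("pics/rail.png",cv2.hconcat([out[0],out[1]])[:600,:920] if 0 else cv2.resize(cv2.hconcat(out)[:, :],None,fx=.85,fy=.85))
E
```

```text
blue (array([ 0.6139277 , -0.16069535,  1.7432461 ]), np.float64(0.8154665174728869))
red (array([ 0.5345442 , -0.30258167,  1.65397421]), np.float64(0.8720063596297526))
yellow (array([ 0.47210477, -0.17874893,  1.1543433 ]), np.float64(0.7520082765335929))
corners [0.548034   0.27587042] [0.47155675 0.26500295] [0.56922718 0.09635725] [0.49644104 0.08540948] w 0.07724553236089342 0.07360485783572654 L 0.1810253545434563
rail [np.float64(0.5328341085315585), np.float64(0.09088336238952634), np.float64(1.6984104250831253)]
scene 3
side 4
```

View pics/rail.png

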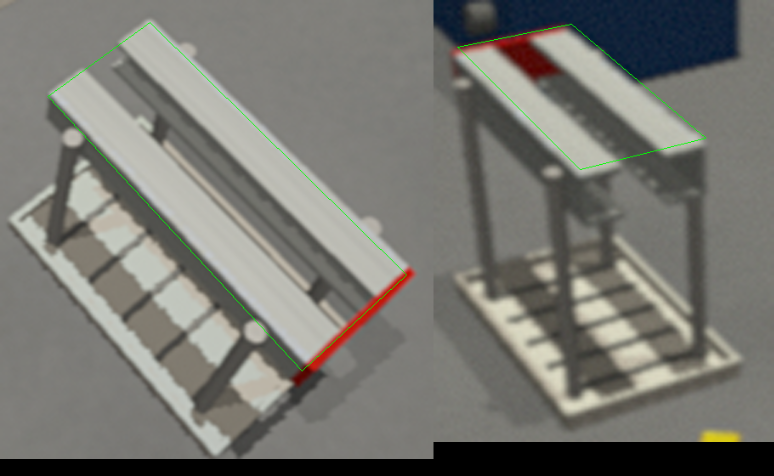

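The rail overlay agrees in both views: scene corners at (50,95), (150,22) and (410,272), and the side view matches. Rail yaw is about 97° and blue handle yaw about 100°. Next I'll take a wrist look from above blue.

```bash
cat >> h.py <<'E'
RAIL=np.array([0.5328,0.0909,1.6984])
def ori(yaw,flip=0):
    b=yaw+np.pi/2+flip*np.pi;x=np.array([0,0,-1.]);y=np.array([np.cos(b),np.sin(b),0]);return Ro.from_matrix(np.c_[x,y,np.cross(x,y)]).as_rotvec()
def st():
    s=telemetry.observe();print(round(s["time_s"],2),np.round(s["position"],4),"F",np.round(s["force"],1),"M",np.round(s["moment"],2),"op",round(s["opening"],3));return s
E
python3 - <<'E'
from h import *
B=np.array([.614,-.1607,1.743])
for fl in(0,1):
    print(fl)
    for p,yaw in(((B[0],B[1],.3),B[2]),((B[0],B[1],.121),B[2]),((*tw(RAIL,[(-.08,0,0)])[0][:2],.178),RAIL[2]),((*tw(RAIL,[(.155,0,0)])[0][:2],.171),RAIL[2])):
        q=kin.inverse_kinematics(np.array(p),ori(yaw,fl));print(np.round(p,3),None if q is None else np.round(q,2))
fl=min((0,1),key=lambda f:abs(kin.inverse_kinematics(np.array([.614,-.1607,.3]),ori(B[2],f))[6]))
print("use",fl)
r.goto(np.array([.614,-.1607,.30]),ori(B[2],fl))
c=calibration("wrist");im=grab_frame("wrist");st()
np.savez("w.npz",im=im,**{k:np.array(v) for k,v in c.items()})
q=proj("wrist",tw(B,BOX),c)
v=im.copy();cv2.polylines(v,[np.int32(cv2.convexHull(q.astype(np.float32)))],True,(0,255,0),1)
cv2.imwrite("pics/wrist1.png",v)
m=mask(im,"blue",q.mean(0),120);print(fit([("wrist",m,c)],B[:2]))
E
```

```text
0
[ 0.614 -0.161  0.3  ] [-0.59  0.63  1.27  1.5  -0.6   1.45 -2.28]
[ 0.614 -0.161  0.121] [-0.58  0.88  1.26  1.71 -0.89  1.24 -2.07]
[0.543 0.012 0.178] [-1.02  0.58  1.27  1.88 -0.61  1.15 -2.54]
[0.513 0.245 0.171] [-0.54  0.31  0.02  1.81 -0.01  1.03  2.76]
1
[ 0.614 -0.161  0.3  ] [-0.5   0.51  1.03  1.5  -0.44  1.38  0.73]
[ 0.614 -0.161  0.121] [-0.52  0.75  1.08  1.71 -0.72  1.14  0.95]
[0.543 0.012 0.178] [-0.74  0.34  0.79  1.87 -0.28  1.04  0.29]
[0.513 0.245 0.171] [-0.96  0.35  0.54  1.82 -0.21  1.03 -0.2 ]
use 1
3.42 [ 0.6143 -0.1597  0.2998] F [-0.7  0.2 -0.8] M [ 0.05 -0.    0.05] op 0.998
(array([ 0.61514518, -0.15950232, -1.17963452]), np.float64(0.7774049217002237))
```

View pics/wrist1.png

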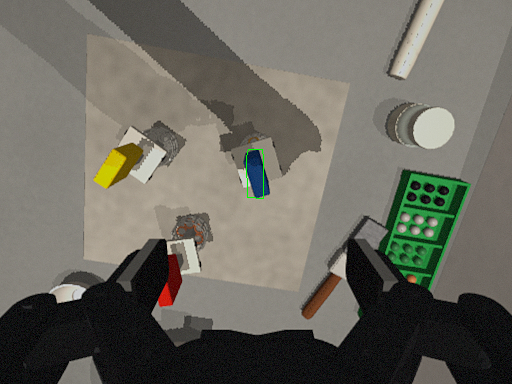

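The wrist view shows the blue handle at (258,173), clearly more rotated than my overlay, and partly in shadow. I'll refit with a looser mask over all views.

```bash
sed -i 's/(lo,140,60)/(lo,140,20)/' h.py
python3 - <<'E'
from h import *
w=np.load("w.npz");c={k:w[k] for k in("intrinsics","rvec","tvec")};W=("wrist",mask(w["im"],"blue",(258,173),45),c)
S=[(n,mask(grab_frame(n),"blue",np.array(p)*.64,32),calibration(n)) for n,p in(("scene",(280,212)),("side",(522,235)))]
for ms in([W],S,[W]+S):print(fit(ms,(.614,-.16)))
p,_=fit([W]+S,(.614,-.16))
o=[]
for n,m,cc in[W]+S:
    im=w["im"].copy() if n=="wrist" else grab_frame(n)
    q=proj(n,tw(p,BOX),cc);x,y=np.int32(q.mean(0))-32
    PL=proj(n,tw(p,[(a,b,.088) for a,b in((-.025,-.025),(-.025,.025),(.025,.025),(.025,-.025))]),cc)
    im=cv2.resize(im[y:y+70,x:x+64],None,fx=4,fy=4,interpolation=cv2.INTER_CUBIC)
    for k in(cv2.convexHull(q.astype(np.float32))[:,0],PL):cv2.polylines(im,[np.int32((k-[x,y]+.5)*4)],True,(0,255,0),1)
    o.append(im)
cv2.imwrite("pics/fit.png",cv2.hconcat(o))
E
```

```text
(array([ 0.61536063, -0.16056375, -1.17236636]), np.float64(0.8251121076233184))
(array([ 0.61401702, -0.16046304,  1.74796055]), np.float64(0.807065883775149))
(array([ 0.61509273, -0.15982108,  1.93911008]), np.float64(0.7759367457778664))
```

View pics/fit.png

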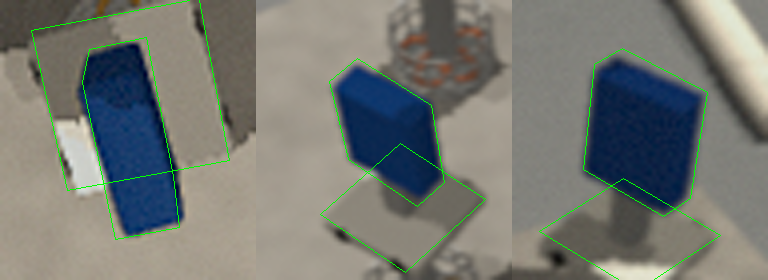

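Plate and handle overlays agree in all three views, with yaw about 1.95. Grasping now.

Run:
```python
from h import *
y=1.95;o=ori(y,1);p=np.array([.615,-.160,.18])
r.goto(p,o);p[2]=.121;r.move_l(p,rate=.12);st()
r.close();st()
p[2]=.30;r.move_l(p,rate=.2);st()
t=np.array([*tw(RAIL,[(-.09,0,0)])[0][:2],.30])
r.goto(t,ori(RAIL[2],1));r.pause(.2);st()
t[2]=.178;r.move_l(t,rate=.15);r.pause(.2);st()
o=[]
for n,(x,yy) in{"scene":(240,150),"side":(150,20)}.items():
    im=grab_frame(n)[yy:yy+190,x:x+130];cv2.imwrite(f"pics/raw_{n}.png",im);o.append(cv2.resize(im,None,fx=3,fy=3,interpolation=cv2.INTER_CUBIC))
cv2.imwrite("pics/pre.png",cv2.hconcat(o))
```

```text
4.81 [ 0.6157 -0.1605  0.1219] F [ 0.3 -0.3 -0.1] M [-0.02  0.   -0.04] op 0.997
5.44 [ 0.6151 -0.16    0.1213] F [-0.4 -0.1  2. ] M [ 0.08  0.09 -0.02] op 0.18
6.48 [ 0.6142 -0.1594  0.2984] F [ 1.2 -0.2 -2.5] M [ 0.03  0.02 -0.06] op 0.185
7.42 [ 5.446e-01 -2.000e-04  3.001e-01] F [-0.1 -0.9 -2.6] M [-0.03  0.03 -0.01] op 0.179
8.59 [0.5449 0.0017 0.1788] F [-0.4  0.1 -2.4] M [0.04 0.03 0.01] op 0.181
```

View pics/pre.png

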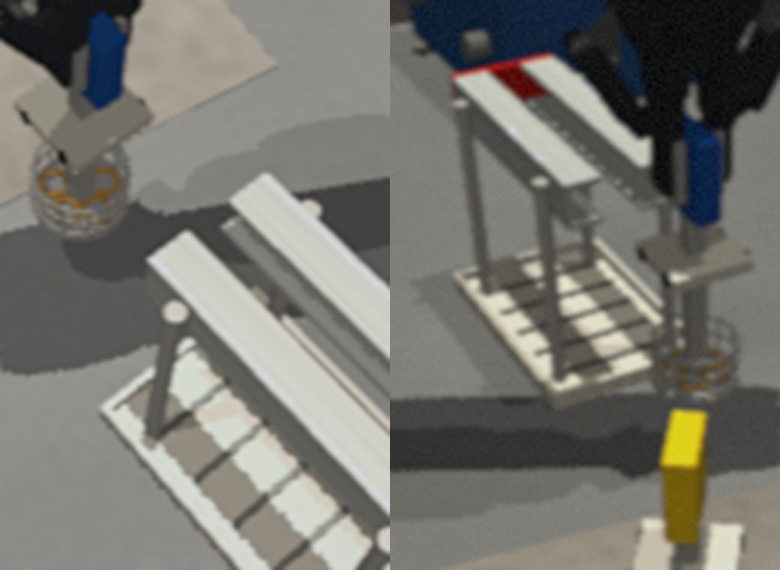

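The basket is held upright. In the scene crop the plate corners are (15,105), (70,165) and (150,115), with edges parallel to the rail. I'll check these numerically against the prediction before entry.

Run:
```python
from h import *
# bottom face/top face corners predicted; compare with image
p=[.5449,.0017,RAIL[2]]
for z in(.137,.145):print(z,np.round(((proj("scene",tw(p,[(a,b,z) for a,b in((-.025,-.025),(-.025,.025),(.025,.025),(.025,-.025))]))-[240,150])*3),0).tolist(),
 np.round(((proj("side",tw(p,[(a,b,z) for a,b in((-.025,-.025),(-.025,.025),(.025,.025),(.025,-.025))]))-[150,20])*3),0).tolist())
```

```text
0.137 [[12.0, 107.0], [89.0, 58.0], [153.0, 122.0], [74.0, 175.0]] [[363.0, 269.0], [284.0, 292.0], [244.0, 251.0], [320.0, 230.0]]
0.145 [[12.0, 98.0], [90.0, 49.0], [154.0, 113.0], [75.0, 166.0]] [[363.0, 256.0], [284.0, 279.0], [243.0, 239.0], [320.0, 218.0]]
```

The seen corners match the prediction within about 1 px, so I'll slide in with force monitoring.

Run:
```python
from h import *
d=np.array([np.cos(RAIL[2]),np.sin(RAIL[2]),0])
def to(x,z,rate=.1):
    r.move_l(np.array([*tw(RAIL,[(x,0,0)])[0][:2],z]),ori(RAIL[2],1),rate);return st()
F0=np.array(st()["force"])
ok=True
for x in(-.03,.02,.07,.12,.148):
    s=to(x,.178)
    if np.linalg.norm(s["force"]-F0)>8: ok=False;print("STOP");break
if ok:
    to(.148,.1735,.03);r.pause(.2);st()
    for x in np.arange(.151,.1621,.0015):
        s=to(x,.1735,.02);f=-(np.array(s["force"])-F0)@d;print(round(x,4),"push",round(f,1))
        if f>5:break
    im=cv2.hconcat([cv2.resize(grab_frame(n)[y:y+190,x:x+130],None,fx=3,fy=3,interpolation=cv2.INTER_CUBIC) for n,(x,y) in{"scene":(320,190),"side":(150,10)}.items()])
    cv2.imwrite("pics/home.png",im)
```

```text
8.69 [0.5446 0.0017 0.1785] F [ 0.2 -0.4 -1.6] M [ 0.06 -0.03 -0.05] op 0.18
9.44 [0.5366 0.0604 0.1781] F [-0.3 -0.7 -1.1] M [-0.08  0.07 -0.  ] op 0.179
10.09 [0.5303 0.1101 0.178 ] F [-0.1 -0.4 -2.3] M [-0.07  0.   -0.03] op 0.177
10.74 [0.5239 0.1599 0.178 ] F [-0.3 -0.3 -0.5] M [-0.01 -0.02 -0.03] op 0.18
11.39 [0.5174 0.2098 0.1779] F [ 0.2 -0.6 -1.3] M [-0.03  0.01 -0.01] op 0.181
11.82 [0.5138 0.2385 0.1779] F [-0.8  0.3 -2.5] M [ 0.   -0.01 -0.03] op 0.179
12.12 [0.5138 0.2372 0.1732] F [ 0.1  0.7 -0.9] M [0.02 0.02 0.01] op 0.179
12.32 [0.5141 0.2375 0.1736] F [-0.2 -1.2 -2.3] M [-0.03  0.01 -0.01] op 0.182
12.62 [0.5135 0.241  0.1735] F [ 0.5  0.1 -1.5] M [ 0.02 -0.02 -0.04] op 0.176
0.151 push -0.4
12.88 [0.5134 0.2419 0.1735] F [ 0.4 -1.3 -2.5] M [-0.13  0.01  0.09] op 0.18
0.1525 push 1.0
13.12 [0.5134 0.2422 0.1736] F [-0.2 -3.6 -1. ] M [-1.04  0.05  0.09] op 0.181
0.154 push 3.1
13.38 [0.5134 0.2424 0.1736] F [ 0.1 -6.4  0.3] M [-1.63 -0.02  0.15] op 0.181
0.1555 push 6.0
```

View pics/home.png

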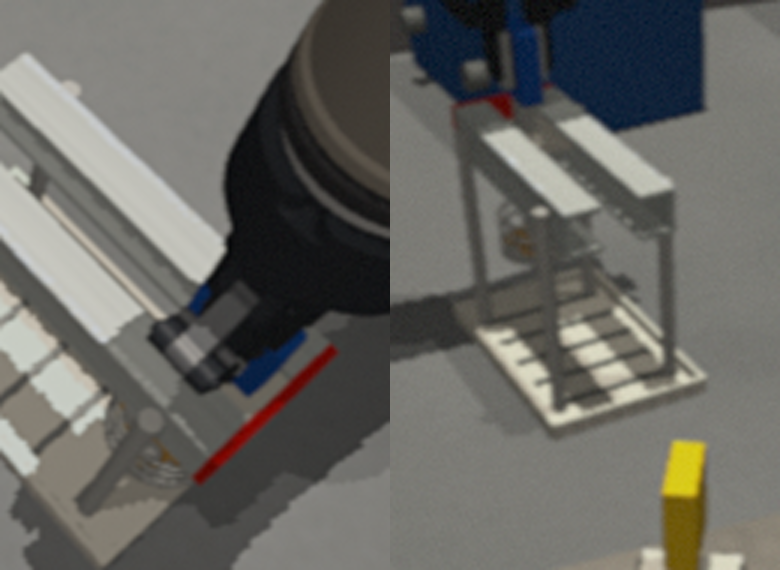

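The basket's contact with the red cap shows at the expected position: it is inside the channel, beside the cap. Now I'll lower it onto the ledges and release.

Run:
```python
from h import *
def to(x,z,rate=.02):
    r.move_l(np.array([*tw(RAIL,[(x,0,0)])[0][:2],z]),ori(RAIL[2],1),rate);return st()
f0=st()["force"][2]
for z in np.arange(.1725,.1669,-.001):
    s=to(.155,z)
    if s["force"][2]>3.5:break
r.let_go();r.pause(.3);s=st()
p=np.array(s["position"]);p[2]+=.12;r.move_l(p,rate=.15);st()
r.goto(np.array([.45,-.02,.36]),ori(RAIL[2],1));r.pause(.5);st()
I={n:grab_frame(n) for n in("scene","side")}
cc=((340,235),(192,40));ms=[]
for n in I:
    q=proj(n,tw([*tw(RAIL,[(.155,0,0)])[0][:2],RAIL[2]],np.array(BOX)+[0,0,.05]));ms.append((n,mask(I[n],"blue",q.mean(0),24),calibration(n)))
g,iou=fit(ms,tw(RAIL,[(.155,0,0)])[0][:2],.05);dd=g[:2]-RAIL[:2];a=RAIL[2]
print("rail frame",dd@[np.cos(a),np.sin(a)],dd@[-np.sin(a),np.cos(a)],g[2]-a,iou)
cv2.imwrite("pics/end.png",cv2.hconcat([cv2.resize(I[n][y:y+190,x:x+130],None,fx=3,fy=3,interpolation=cv2.INTER_CUBIC) for n,(x,y) in{"scene":(320,190),"side":(150,5)}.items()]))
cv2.imwrite("pics/end2.png",cv2.resize(I["scene"],(640,480)))
```

```text
13.47 [0.5134 0.2424 0.1737] F [ 0.5 -7.6  0.8] M [-1.73 -0.04  0.09] op 0.181
13.72 [0.5136 0.2424 0.1727] F [ 0.1 -5.4  0.6] M [-1.48 -0.17  0.12] op 0.178
13.97 [0.5137 0.2424 0.1717] F [ 0.9 -6.6 -0.3] M [-1.49 -0.1   0.11] op 0.181
14.22 [0.5138 0.2424 0.1711] F [-0.1 -5.9  2. ] M [-1.51 -0.    0.17] op 0.181
14.47 [0.5138 0.2424 0.1711] F [-3.3 -6.5  8.5] M [-1.66  0.52  0.16] op 0.179
15.46 [0.5131 0.2447 0.1695] F [-0.4 -0.1  0.4] M [-0.03  0.07  0.03] op 1.007
16.41 [0.5124 0.2446 0.2886] F [-0.1  0.8 -0. ] M [-0.03 -0.01  0.04] op 1.0
17.99 [ 0.45   -0.0199  0.36  ] F [ 0.6 -0.6  1.1] M [ 0.04 -0.06  0.02] op 0.999
rail frame 0.15133537332738708 -0.0011494626891953427 0.2162997671806668 0.573928830791576
```

View pics/end.png

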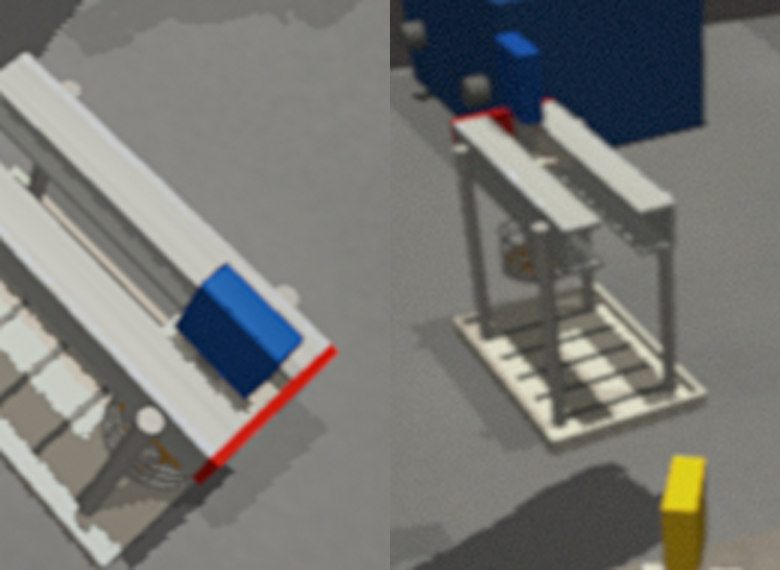

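View pics/end2.png

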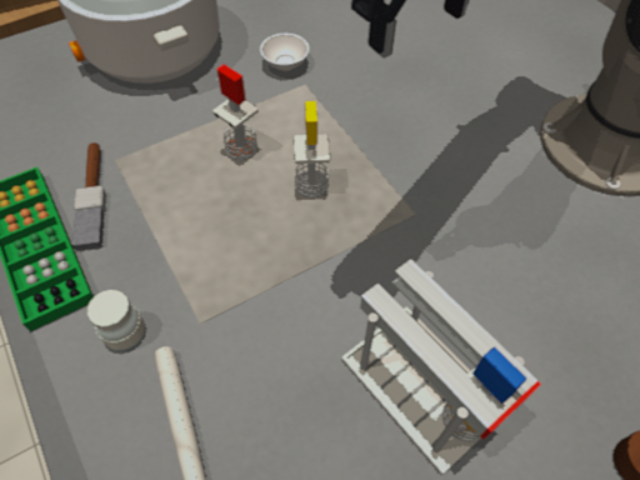

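The basket hangs upright and the bystanders are untouched. That fit was spoiled by the blue machine behind the basket in the side view, so I'll check again with the scene view only.

Run:
```python
from h import *
c=tw(RAIL,[(.155,0,0)])[0][:2];im=grab_frame("scene")
q=proj("scene",tw([*c,RAIL[2]],np.array(BOX)+[0,0,.05]));m=mask(im,"blue",q.mean(0),40)
g,iou=fit([("scene",m,calibration("scene"))],c,.05);dd=g[:2]-RAIL[:2];a=RAIL[2]
print("rail frame",dd@[np.cos(a),np.sin(a)],dd@[-np.sin(a),np.cos(a)],g[2]-a,iou)
x,y=400,270
v=cv2.resize(im[y:y+90,x:x+90],None,fx=6,fy=6,interpolation=cv2.INTER_CUBIC)
for xx,col in((.155,(0,255,0)),(.150,(0,255,255))):
    for P in([(b[0]+xx,b[1],b[2]+.05) for b in BOX],):
        k=cv2.convexHull(proj("scene",tw(RAIL,P)).astype(np.float32))[:,0];cv2.polylines(v,[np.int32((k-[x,y]+.5)*6)],True,col,1)
cv2.imwrite("pics/end3.png",v)
```

```text
rail frame 0.1519821876513494 -0.0006765433688217106 0.07993671774501387 0.8081494057724957
```

View pics/end3.png

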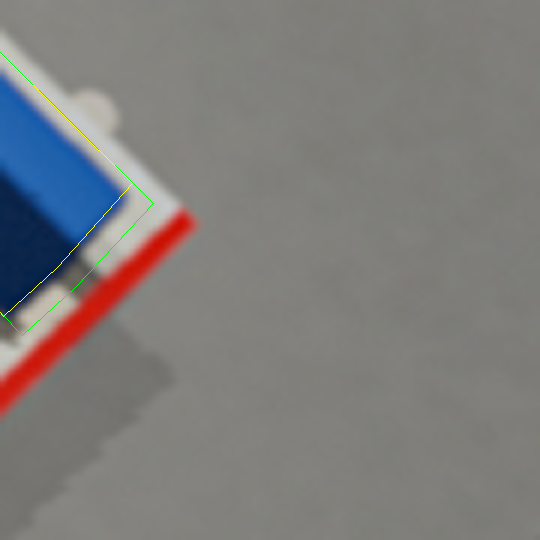

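The handle fits at x≈0.151, against a nominal 0.155. Cap contact was felt at TCP x 0.1527, so this could be a rail-datum error or a 2–3 mm gap. I'll settle it with a gentle nudge, fingers shut and low on the handle, watching the force.

Run:
```python
from h import *
d=np.array([np.cos(RAIL[2]),np.sin(RAIL[2]),0])
P=lambda x,z:np.array([*tw(RAIL,[(x,0,0)])[0][:2],z])
def F():
    v=[]
    for _ in range(8):r.pause(.02);v.append(telemetry.observe()["force"])
    return np.mean(v,0)
def see(n):
    im=grab_frame("scene");c=P(.155,0)[:2];q=proj("scene",tw([*c,RAIL[2]],np.array(BOX)+[0,0,.05]))
    m=mask(im,"blue",q.mean(0),40);M=cv2.moments(m,True);print(n,"centroid px",M["m10"]/M["m00"],M["m01"]/M["m00"]);return im
see("before")
print("px per 5mm",proj("scene",tw(RAIL,[(.155,0,.186),(.150,0,.186)])).tolist())
r.close();r.goto(P(.08,.25),ori(RAIL[2],1));r.move_l(P(.08,.166),rate=.15)
r.move_l(P(.113,.166),rate=.08);f0=F();print("op",telemetry.observe()["opening"])
for x in np.arange(.115,.1281,.001):
    r.move_l(P(x,.166),rate=.02);f=-(F()-f0)@d
    p=np.array(telemetry.observe()["position"]);print(round(x,4),"act",round((p[:2]-RAIL[:2])@d[:2],4),"push",round(f,2))
    if f>1.8:break
r.move_l(P(.09,.166),rate=.1);r.move_l(P(.09,.30),rate=.2)
r.goto(np.array([.45,-.02,.36]),ori(RAIL[2],1));r.pause(.3);im=see("after");st()
x,y=350,230
o=[cv2.resize(im[y:y+130,x:x+130],None,fx=3,fy=3,interpolation=cv2.INTER_CUBIC),cv2.resize(grab_frame("side")[10:140,150:280],None,fx=3,fy=3,interpolation=cv2.INTER_CUBIC)]
cv2.imwrite("pics/end4.png",cv2.hconcat(o))
```

```text
before centroid px 398.68802521008405 299.83088235294116
px per 5mm [[400.613115703424, 301.55838709115983], [397.38802786123154, 298.30517444698523]]
op -0.0004418442862679344
0.115 act 0.1149 push -0.02
0.116 act 0.116 push 0.08
0.117 act 0.117 push -0.16
0.118 act 0.118 push 0.02
0.119 act 0.1189 push 0.56
0.12 act 0.1199 push 0.76
0.121 act 0.121 push 1.16
0.122 act 0.122 push 0.87
0.123 act 0.1231 push 1.27
0.124 act 0.1234 push 2.97
after centroid px 398.36486486486484 299.8950103950104
27.66 [ 0.4502 -0.0192  0.3597] F [-0.1 -0.1  0.2] M [0.02 0.01 0.02] op 0.0
```

View pics/end4.png

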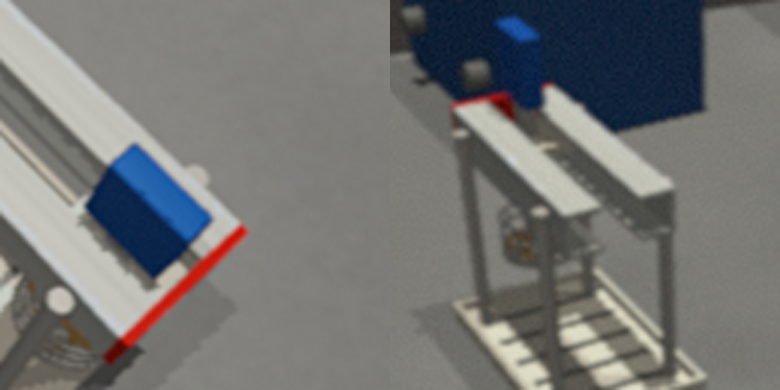

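The basket did not advance under the push: its centroid moved only 0.3 px, and resistance rose straight away. It was already home, so the offset is a rail-datum error. It hangs upright and the arm is clear.

```bash
python3 -c "
from station import r
r.close_job()"
```

```text
the job is handed in; nothing more can be done
```

I picked up the blue-handled basket by its handle, brought its glide plate in through the rail's open end and slid it along to the red end cap. There I lowered it onto the ledges, let go, and moved the arm clear. The job was handed in at about 27.7 s of the 43 s allowed.

**Last checks**
- **Hang and bystanders:** the last pictures show the blue basket hanging upright. The red and yellow baskets were still standing in place in the full scene picture after release. The later nudge stayed at the rail.
- **Forces:** the highest wrist force I read was about 11 N, when lowering onto the ledges.

**One check disagreed:** the camera fit put the basket at rail x ≈ 151–152 mm, against a nominal 155 mm for fully home.
- **Nudge test:** I pushed the handle gently with the shut fingers, up to about 3 N. Resistance rose as soon as the fingers touched it, and the basket ended where it had been (0.3 px change).
- **Reading:** I take it to be against the cap, with the 3 mm being error in my estimate of where the rail is.

**Unreliable fit:** an earlier two-view fit after release was poor, because the blue machine behind the rail spoiled the side view. I did not use it.

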